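Raise the jigger arm off its ball stop

TASK

A bowl has just been formed and trimmed on the jigger: first put the double-ended loop tool away on its wire rest, lying in both forks, and let go of it. Then pull the spring latch on the nose of the jigger arm sideways, lift the arm off its ball stop and raise it until the nose is about 14 cm (at least 13 cm) above where it sat, so that the template is clear of the mould and the mould can be taken out. Finish while still holding the arm up there, steady; leave everything else on the bench where it is.

Things in the scene. Friction and masses are not known exactly. Their poses are not given: they have to be found in the camera images.
- tool_mid (a point): Centre of the loop tool (loose, about 60 g): pale wooden handle 140 mm long, 18 mm wide and high, edges bevelled, a steel wire loop beyond each end (252 mm overall, loops 30 mm wide). Starts lying on the bench, centre 9 mm up. x runs along the handle (both ends alike), z is up.
- rest_mid (a point): Middle of the tool rest (fixed): wooden foot 120 x 70 x 14 mm, two wire forks 84 mm apart along its x axis. The point is midway between them, level with the top of their cross wires, 64 mm above the bench; a handle in both forks has its centre 9 mm above it and lies along x. Forks are 20 mm wide inside at the cross wire, flaring to 44 mm at their tips, 86 mm above the bench; open between the forks.
- latch_grip (a point): Middle of the latch grip: upright black round grip, 20 mm thick, 49 mm tall, in a cross slot in the top of the steel coupler head (74 x 78 mm) at the arm's nose. Point on its axis, 26 mm above the head's flat top, 198 mm above the bench, arm down. Then x points along the arm to its hinge, y is the way the latch is pulled, z up. The latch rides on the arm: the arm can be lifted by this grip.
- jig_latch (a joint): Latch travel, m: 0 = sprung home, its fork under the ball head; 0.024 = pulled fully aside (+y of latch_grip), at its stop. The spring takes about 4 N to start, 10 N at the stop, and draws the latch home if let go. The ball is free from about 0.016 on; lifted with less, the fork catches under the ball.
- jig_hinge (a point): Centre of the jigger arm's hinge pin, 155 mm above the bench; the pin lies along y (level). The ball lies 360 mm from it level along the arm, as does the latch grip's middle, which is 43 mm higher than the pin and, latch home, 12 mm to the -y side of the arm's middle.
- jig_arm (a joint): Angle of the jigger arm, rad: 0 = nose down on the ball stop, positive = nose raised (0.37 = nose 130 mm up, 0.40 = 140 mm up; stop at 0.9). Aluminium bar 30 mm wide with a round counterweight behind the hinge, about 0.75 kg in all, 3 to 5 N to lift at the nose; it falls back if let go.
- ball (a point): Centre of the steel ball head (30 mm) of the ball stop, 143 mm above the bench, fixed on the jigger's base; hidden in the coupler head while the arm is down. Axes as latch_grip with the arm down.
- teapot: Bystander, leave alone: grey clay teapot with an arched handle, 165 mm wide, 222 mm tall; origin at the centre of its underside.
- bowls: Bystander, leave alone: two nested white bowls, 150 mm across, 84 mm tall; origin at the underside.
- slip_tub: Bystander, leave alone: white plastic tub, 122 mm across, 125 mm tall; origin at the underside.
- rolling_pin: Bystander, leave alone: wooden rolling pin, 420 mm long over its handles, 54 mm thick; origin at the middle of its underside, x along it.
- clay_roller: Bystander, leave alone: small wooden hand roller on a wire yoke with a handle, 165 mm long, 34 mm high; origin under the roller.
- rib: Bystander, leave alone: flat wooden rib, 55 x 95 x 7 mm; origin at the underside.
- glaze_jar: Bystander, leave alone: closed glass jar, 64 mm across, 85 mm tall; origin at the underside.
There are look-alikes about, which are no part of the job. What is shaped like the part that bears rest_mid but turquoise is not meant.

How it is judged (in metres and radians):
On the way, in this order (a step that is already met when the one before it is completed fails the run):
1. the loop tool lies in both forks of its rest, let go (horizontal distance between tool_mid and rest_mid below 0.022 m and z of tool_mid in the frame of rest_mid between 0.004 and 0.016 m and angle between the x axis of tool_mid and the x axis of rest_mid, either way round below 0.2 rad and contact force between the fingers and loop_tool below 0.05 N), for 0.2 s.
2. the latch is pulled sideways clear of the ball (value of joint jig_latch above 0.015 m), for 0.1 s.
3. the arm is raised off the ball (value of joint jig_arm above 0.33 rad), for 0.2 s.
At the end, for the whole second after the job is handed in: The fingers hold the jigger arm (over 1 N) at more than 0.34 rad, nose at least 120 mm above where it sat, steady (under 0.05 rad/s); the loop tool lies at rest in both forks, its centre within 22 mm of the rest's middle, along the rest within 0.2 rad. No bystander has moved more than 30 mm (value of joint jig_arm above 0.34 rad and velocity of joint jig_arm between -0.05 and 0.05 rad/s and contact force between the fingers and jig_arm above 1 N and horizontal distance between tool_mid and rest_mid below 0.022 m and z of tool_mid in the frame of rest_mid between 0.004 and 0.016 m and angle between the x axis of tool_mid and the x axis of rest_mid, either way round below 0.2 rad and linear speed of loop_tool below 0.02 m/s); the arm keeps its last pose, push and grip.
It fails at once if a bystander was moved more than 30 mm (distance of any of teapot, bowls, slip_tub, rolling_pin, clay_roller, rib, glaze_jar from where it was at the start of the episode above 0.03 m).
It also fails if it takes over 70 s, if anything falls off the work surface, if the arm or the gripper's body presses on something with over 40 N, if the wrist force passes 120 N, or if a joint passes its speed limit or range.

ROBOT

A 7-joint arm with a two-finger parallel gripper is mounted at the origin on the work surface. World frame = base frame: x ahead of the robot, y to its left, z up, the work surface at z = 0. Lengths are in mm, angles in degrees, forces in N, time in s.
With the tool pointing down it reaches from about 350 to 900 mm from the base axis. Payload 7.2 kg.
Tool frame: the origin (TCP) lies on the mounting face of the last link; the fingertips stand 173 mm ahead of it and the grasp point (between the pads) lies 155 mm ahead of it (ctrl.tips_ahead is the distance from the TCP to the fingertips, in mm); y points along the fingers, z is the direction in which the jaws open and shut, and the axes are right-handed (so a half turn about y gives the same grasp; the last joint's range is limited). The gripper opens to 85 mm and grips with 20 to 120 N. Pads are 22 mm wide; open, the fingers measure 114 mm over their backs; the gripper's body (76 mm by 85 mm) begins 54 mm behind the grasp point. The pads swing forward as they close: fully open they stand 13 mm farther back than shut.
Start: joints at [-79.252, 23.554, -0.728, 91.456, 0.321, 64.991, -4.71], TCP at [158.146, 604.659, 404.697] pointing down, gripper open.
Joint ranges: [-169.25, 169.25], [-16.82, 113.86], [-84.01, 82.57], [7.8, 145.47], [-59.2, 239.2], [7.22, 106.19], [-163.78, 163.78]. Speed limits (degrees/s): [136.94, 136.94, 172.46, 172.46, 180, 180, 180].

INTERFACE

Orientations are given as [roll, pitch, yaw] about the fixed x, y, z axes, in that order (R = Rz(yaw) Ry(pitch) Rx(roll)).
In Python, from cell import ctrl gives the robot as it stands.
- The arm moves only by the tool step_arm, never from a script. Its argument "rows" is a list of rows, each an object with "gripper": the opening in per cent of the stroke, from 0 (shut) to 100 (fully open); "dp": the shift along the tool's x, y, z in m, a list of three; "twist": the turn about the tool's y in rad. In form: [{"gripper": gripper, "dp": [tx, ty, tz], "twist": twist}, ...]. A call has 1 to 12 rows; each row shifts and turns the pose as measured when the row begins, along the tool's axes as they then stand; what a row does not reach is not made up. A row lasts 1/8 s, in which the tool goes at most 62.5 mm and 10.7 degrees, less where a joint would pass 70% of its speed; a pose out of reach is approached as far as the arm can. A call is refused whole if a number of a shift passes 0.0625 or a number of a turn 0.188, either way. A call with a gripper value outside its range is refused whole. The fingers move at their own pace and stop on an object; "newtons" is the grip in N (left out, the last holds). Time passes only in rows, so rows that do not move let the fingers close. It gives the time, the measured TCP pose, the force and the opening at its end, in the units of the state.
- ctrl.get_state(): the state, without advancing time (a new reading comes with each control period).
- ctrl.capture(name): name is "scene" or "top"; returns the picture (420x560x3 uint8, red, green, blue); there is no depth.
- ctrl.camera_model(name): a dict with "fx", "fy", "cx", "cy" (pixels), "world_from_camera" (4x4, takes a point from camera to world coordinates). Camera axes: x right, y up, looking along -z (the intrinsics and any distortion apply to the point x, -y, -z); pixel columns grow to the right and rows downward; lengths in mm; the calibration is good to about 2 mm. A picture is of the moment at which its call begins. camera_model takes no time and is no camera call.
- ctrl.hand_in(): hands the job in, once; it reports no verdict.
The state is a dict: "time_s": time; "q": joint angles; "joint_vel": joint speeds; "joint_torque": joint torques, N m; "eef_pos": TCP position; "tcp_rot": TCP orientation; "contact_force": force on the tool from outside, world axes, zero at the start; "moment": the same for the moment, N m; "finger_gap": finger opening in mm.
Only numpy, scipy, OpenCV 4.12 (cv2) and the standard library are available. Lean on these libraries where they do the work, as an engineer would, in place of code of your own. Each camera call takes 0.05 s, during which the arm holds its last target. There are 200 camera calls.

## Working session

There is one attempt and no reset: what is moved stays moved. The work goes in short steps, Python scripts to look and compute and a tool call to move; the robot and the scene stay as the last step left them, time stands still between calls to the robot, and variables do not carry over. Pictures are saved under pics/ and viewed, about 8 in all and at most 12, crops included, and the job is handed in when it is done.

Besides the shell and the picture viewer there is one more tool, called after ">>>" as name(argument=value, ...) on one line, values as JSON. step_arm: Moves the arm, as the interface text tells. Its arguments: {"type":"object","properties":{"rows":{"type":"array","items":{"type":"object","properties":{"gripper":{"type":"number"},"dp":{"type":"array","items":{"type":"number"}},"twist":{"type":"number"}}}},"newtons":{"type":"number"}},"required":["rows"]}

```bash
mkdir -p pics; ls
python3 - <<'E'
from cell import ctrl
import cv2,numpy as np
np.set_printoptions(precision=3,suppress=True)
for n in("scene","top"):
    im=ctrl.capture(n); cv2.imwrite(f"pics/{n}0.png",cv2.resize(im[:,:,::-1],(800,600),interpolation=cv2.INTER_CUBIC)); cv2.imwrite(f"raw_{n}.png",im[:,:,::-1])
    m=ctrl.camera_model(n); print(n,m)
s=ctrl.get_state(); print(s)
E
```

```text
pics
scene {'fx': 505.3377437465878, 'fy': 505.3377437465878, 'cx': 271.3813265313502, 'cy': 207.01819428157606, 'world_from_camera': array([[  -0.531,   -0.69 ,    0.492, 1440.893],
       [   0.847,   -0.44 ,    0.297,  509.361],
       [   0.011,    0.575,    0.818, 1620.377],
       [   0.   ,    0.   ,    0.   ,    1.   ]])}
top {'fx': 406.66007516586666, 'fy': 406.66007516586666, 'cx': 278.82138213959394, 'cy': 215.0075734849211, 'world_from_camera': array([[  -0.12 ,    0.965,   -0.233,  305.776],
       [  -0.993,   -0.117,    0.026,  -23.306],
       [  -0.002,    0.235,    0.972, 1239.557],
       [   0.   ,    0.   ,    0.   ,    1.   ]])}
{'time_s': 0.1, 'q': array([-79.25 ,  23.597,  -0.729,  91.499,   0.322,  64.992,  -4.71 ]), 'joint_vel': array([-0.034, -0.074,  0.039, -0.2  , -0.006,  0.064,  0.02 ]), 'joint_torque': array([  0.003, -60.183,   0.684, -30.009,   0.014,   0.006,  -0.   ]), 'eef_pos': array([158.116, 604.463, 403.92 ]), 'tcp_rot': array([-90.086,  -0.007, -14.655]), 'contact_force': array([ 0.923, -0.021,  0.137]), 'moment': array([-0.013,  0.015,  0.   ]), 'finger_gap': 85.62099201820911}
```

View pics/scene0.png

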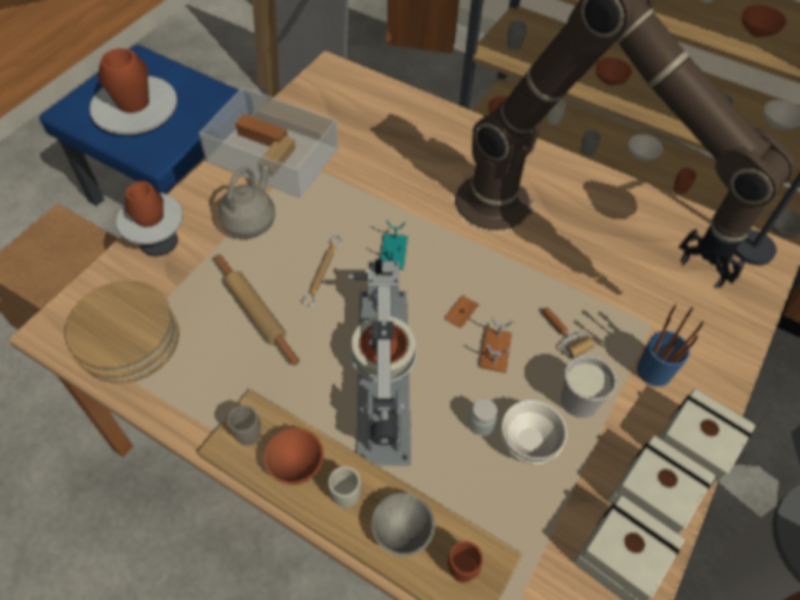

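View pics/top0.png

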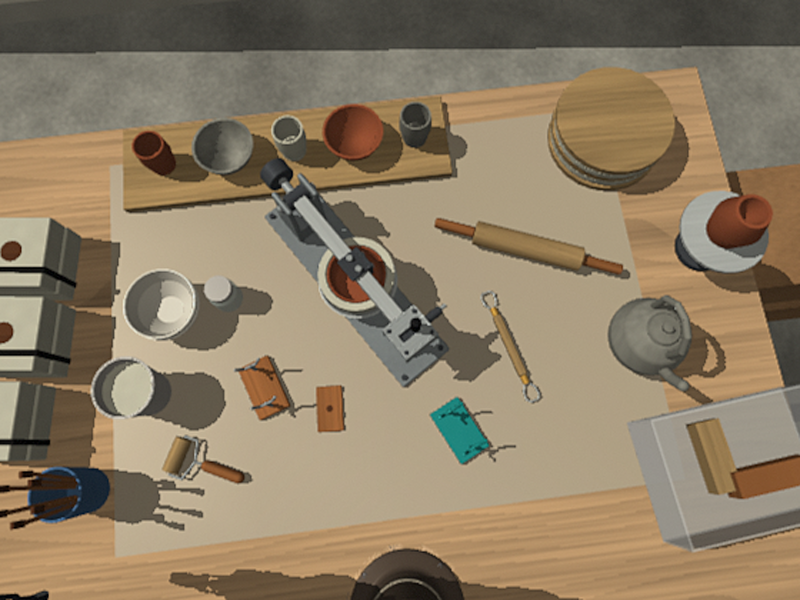

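```bash
cat > h.py <<'E'
import cv2,numpy as np
np.set_printoptions(precision=2,suppress=True)
from cell import ctrl
def ray(n,u,v):
    m=ctrl.camera_model(n);T=np.array(m["world_from_camera"])
    d=T[:3,:3]@np.array([(u-m["cx"])/m["fx"],-(v-m["cy"])/m["fy"],-1]);return T[:3,3],d
def atz(n,u,v,z):
    c,d=ray(n,u,v);return c+d*(z-c[2])/d[2]
def proj(n,p):
    m=ctrl.camera_model(n);T=np.array(m["world_from_camera"])
    q=T[:3,:3].T@(np.array(p)-T[:3,3]);return np.array([m["cx"]+m["fx"]*q[0]/-q[2],m["cy"]-m["fy"]*q[1]/-q[2]])
def tri(a,b):
    (c1,d1),(c2,d2)=ray(*a),ray(*b);A=np.c_[d1,-d2];t=np.linalg.lstsq(A,c2-c1,rcond=None)[0]
    p,q=c1+t[0]*d1,c2+t[1]*d2;return (p+q)/2,np.linalg.norm(p-q)
def crop(im,u,v,w,h,s):
    c=cv2.resize(im[v:v+h,u:u+w],None,fx=s,fy=s,interpolation=cv2.INTER_CUBIC)
    for k in range(0,w,10): cv2.putText(c,str(u+k),(k*s,8),0,.3,(0,0,255),1);cv2.line(c,(k*s,9),(k*s,13),(0,0,255),1)
    for k in range(10,h,10): cv2.putText(c,str(v+k),(0,k*s+3),0,.3,(0,0,255),1);cv2.line(c,(20,k*s),(24,k*s),(0,0,255),1)
    return c
E
python3 - <<'E'
from h import *
t=cv2.imread("raw_top.png");s=cv2.imread("raw_scene.png")
R=lambda im,l:np.hstack([crop(im,u,v,66,74,4) for u,v in l])
cv2.imwrite("pics/c1.png",np.vstack([R(t,[(155,240),(265,200),(328,207)]),R(s,[(310,210),(236,168),(200,158)])]))
E
```

```text
(no output)
```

View pics/c1.png

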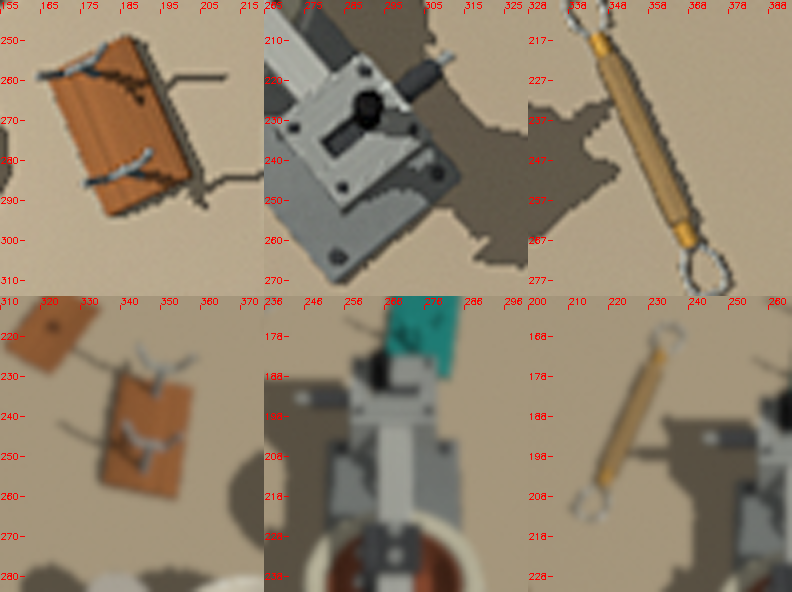

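Run:
```python
from h import *
a=atz("top",346,216.5,12);b=atz("top",367.75,268.25,12)
print("tool",a,b,(a+b)/2,np.linalg.norm(a-b),np.degrees(np.arctan2(*(b-a)[1::-1])))
C=[atz("top",u,v,14) for u,v in[(187,249),(203,284.5),(183,293.75),(167.5,260)]]
print("rest",np.array(C),np.mean(C,0),[np.linalg.norm(C[i]-C[i-1]) for i in range(4)],[np.degrees(np.arctan2(*(C[i]-C[i-1])[1::-1])) for i in range(4)])
f=lambda x,y:(265+(x-264)/4,200+y/4)
B=[atz("top",*f(x,y),172) for x,y in[(367,70),(293,128),(343,187),(413,130)]]
print("bolts",np.array(B),np.mean(B,0),[np.degrees(np.arctan2(*(B[i]-B[i-1])[1::-1])) for i in range(4)],[np.linalg.norm(B[i]-B[i-1]) for i in range(4)])
print("griptop",atz("top",*f(368,104),222),atz("scene",264.5,184,215))
print(proj("top",[0,0,0]))
# cross wires? project rest_mid for check later
m=np.mean(C,0);m[2]=64;print(proj("top",m),proj("scene",m))
# arm bar centre line: full 800px pic pts
p=atz("top",312*.7,206*.7,170);q=atz("top",385*.7,298*.7,170);print("bar",p,q,np.degrees(np.arctan2(*(p-q)[1::-1])))
print("scene tool ends",atz("scene",200+(657-528)/4,158+(356-296)/4,12),atz("scene",200+(606-528)/4,158+(482-296)/4,12))
```

```text
tool [ 570.75 -262.18   12.  ] [ 404.73 -301.76   12.  ] [ 487.74 -281.97   12.  ] 170.66981712506902 -166.59179318450518
rest [[528.19 234.06  14.  ]
 [415.91 193.9   14.  ]
 [396.   254.84  14.  ]
 [501.8  294.85  14.  ]] [460.48 244.41  14.  ] [np.float64(66.26769743961917), np.float64(119.25506641278916), np.float64(64.10847310708233), np.float64(113.11134023502065)] [np.float64(-66.52639052350945), np.float64(-160.31727356919365), np.float64(108.09095717616964), np.float64(20.715608314044392)]
bolts [[ 551.42  -82.77  172.  ]
 [ 517.88  -28.62  172.  ]
 [ 474.33  -56.88  172.  ]
 [ 506.87 -108.06  172.  ]] [512.62 -69.08 172.  ] [np.float64(29.577459730736688), np.float64(121.77669980933965), np.float64(-147.00866660918464), np.float64(-57.55372535431029)] [np.float64(51.22926500808111), np.float64(63.70018537414944), np.float64(51.911812292157805), np.float64(60.63801116611831)]
griptop [517.69 -77.79 222.  ] [525.3  -73.67 215.  ]
[284.77 426.4 ]
[181.14 269.9 ] [347.97 234.9 ]
bar [787.58  93.08 170.  ] [583.47 -28.73 170.  ] 30.82881197788012
scene tool ends [ 416.1  -299.13   12.  ] [ 572.5  -251.46   12.  ]
```

```bash
cat >> h.py <<'E'
def rect(im,n,x0,x1,y0,y1,z,s=2):  # s px/mm ; col = (x-x0)*s, row=(y-y0)*s
    P=np.float32([[x0,y0],[x1,y0],[x1,y1],[x0,y1]])
    S=np.float32([proj(n,[*p,z]) for p in P]);D=(P-[x0,y0]).astype(np.float32)*s
    return cv2.warpPerspective(im,cv2.getPerspectiveTransform(S,D),(int((x1-x0)*s),int((y1-y0)*s)),flags=cv2.INTER_CUBIC)
E
python3 - <<'E'
from h import *
t=cv2.imread("raw_top.png")
for nm,b,z,lo,hi in(("tool",(380,600,-340,-230),10,(10,95,90),(26,255,255)),("rest",(370,550,170,320),14,(5,120,80),(16,255,255))):
    r=rect(t,"top",*b,z);h=cv2.cvtColor(r,cv2.COLOR_BGR2HSV)
    m=cv2.inRange(h,lo,hi); m=cv2.morphologyEx(m,cv2.MORPH_CLOSE,np.ones((25,25)) if nm=="rest" else np.ones((5,5)));m=cv2.morphologyEx(m,cv2.MORPH_OPEN,np.ones((7,7)))
    c=max(cv2.findContours(m,0,2)[0],key=cv2.contourArea);R=cv2.minAreaRect(c)
    print(nm,np.array(R[0])/2+[b[0],b[2]],np.array(R[1])/2,R[2]); 
    bx=cv2.boxPoints(R); cv2.polylines(r,[bx.astype(int)],1,(255,0,0),1);cv2.drawContours(r,[c],-1,(0,255,0),1)
    cv2.imwrite(f"r_{nm}.png",r)
a=cv2.imread("r_tool.png");b=cv2.imread("r_rest.png")
# nose overlay: hypothesised grip axis
th=np.radians(31);ex=np.array([np.cos(th),np.sin(th),0]);ey=np.array([-ex[1],ex[0],0])
o=np.zeros((520,800,3),np.uint8);o[:220,:440]=a;o[220:520,:360]=b
cr=crop(t,262,195,68,80,5);g0=np.array([518,-78,0])
for z in(172,198,222):
    u=(proj("top",g0+[0,0,z])-[262,195])*5;cv2.circle(cr,tuple(u.astype(int)),2,(0,255,0),-1)
for P in(g0+[0,0,172]+12*ey,g0+[0,0,172]+24*ey):
    u=(proj("top",P)-[262,195])*5;cv2.circle(cr,tuple(u.astype(int)),2,(255,0,255),-1)
o[:400,455:795]=cr[:400,:340]
cv2.imwrite("pics/c2.png",o)
E
```

```text
tool [ 490.75 -281.74] [179.88  20.14] 15.056469917297363
rest [463.03 246.6 ] [120.08  69.7 ] 19.50244903564453
```

View pics/c2.png

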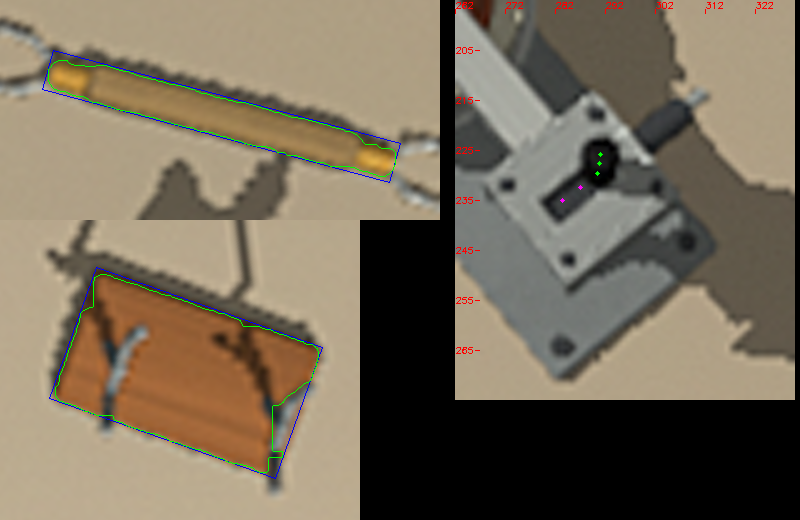

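The top view is sharp. The tool is centred at about (490.5, -281), yaw 15°. The rest foot measures 120 x 69.7 mm, centred at (463, 246.5), yaw 19.5°. The latch grip is at about (518, -78), with the arm's yaw near 31°. Next I raise and turn the gripper, then head for the tool by way of a waypoint clear of the base.

>>> step_arm(rows=[{"gripper": 100,"dp": [0,-0.03,0],"twist": -0.1725},{"gripper": 100,"dp": [0,-0.03,0],"twist": -0.1725},{"gripper": 100,"dp": [0,-0.02,0],"twist": -0.1725},{"gripper": 100,"dp": [0.021,0,-0.058],"twist": 0},{"gripper": 100,"dp": [0.021,0,-0.058],"twist": 0},{"gripper": 100,"dp": [0.021,0,-0.058],"twist": 0},{"gripper": 100,"dp": [0.021,0,-0.058],"twist": 0},{"gripper": 100,"dp": [0.021,0,-0.058],"twist": 0},{"gripper": 100,"dp": [0.021,0,-0.058],"twist": 0},{"gripper": 100,"dp": [0.021,0,-0.058],"twist": 0},{"gripper": 100,"dp": [0.021,0,-0.058],"twist": 0},{"gripper": 100,"dp": [0,0,0],"twist": 0}], newtons=40)

```text
time_s: 1.6
eef_pos: [451.1, 196.9, 483.4]
tcp_rot: [-90.4, 0.3, 16.1]
contact_force: [-0.3, 0.4, -0.5]
finger_gap: 85.5
```

>>> step_arm(rows=[{"gripper": 100,"dp": [-0.012,0,-0.0588],"twist": 0.019},{"gripper": 100,"dp": [-0.012,0,-0.0588],"twist": 0},{"gripper": 100,"dp": [-0.012,0,-0.0588],"twist": 0},{"gripper": 100,"dp": [-0.012,0,-0.0588],"twist": 0},{"gripper": 100,"dp": [-0.012,0,-0.0588],"twist": 0},{"gripper": 100,"dp": [-0.012,0,-0.0588],"twist": 0},{"gripper": 100,"dp": [-0.012,0,-0.0588],"twist": 0},{"gripper": 100,"dp": [-0.012,0,-0.0588],"twist": 0},{"gripper": 100,"dp": [0,0,0],"twist": 0}])

```text
time_s: 2.72
eef_pos: [483.8, -285.3, 484.7]
tcp_rot: [-90.3, 0.4, 15.7]
contact_force: [-0.1, 0.7, 0.6]
finger_gap: 85.7
```

>>> step_arm(rows=[{"gripper": 100,"dp": [0.0076,0.044,0.0023],"twist": 0.012},{"gripper": 100,"dp": [0,0.044,0],"twist": 0},{"gripper": 100,"dp": [0,0.044,0],"twist": 0},{"gripper": 100,"dp": [0,0.044,0],"twist": 0},{"gripper": 100,"dp": [0,0.044,0],"twist": 0},{"gripper": 100,"dp": [0,0.044,0],"twist": 0},{"gripper": 100,"dp": [0,0.02,0],"twist": 0},{"gripper": 100,"dp": [0,0,0],"twist": 0}])

```text
time_s: 3.72
eef_pos: [494.7, -268.4, 190.0]
tcp_rot: [-89.7, 0.2, 15.7]
contact_force: [0.7, -0.1, 0.1]
finger_gap: 85.1
```

Run:
```python
from h import *
s=ctrl.get_state();print(s["eef_pos"],s["tcp_rot"],s["contact_force"])
t=ctrl.capture("top")[:,:,::-1].copy()
cv2.imwrite("pics/c3.png",crop(t,300,180,130,120,5))
```

```text
[ 494.69 -268.36  189.95] [-89.73   0.22  15.74] [ 0.66 -0.11  0.07]
```

View pics/c3.png

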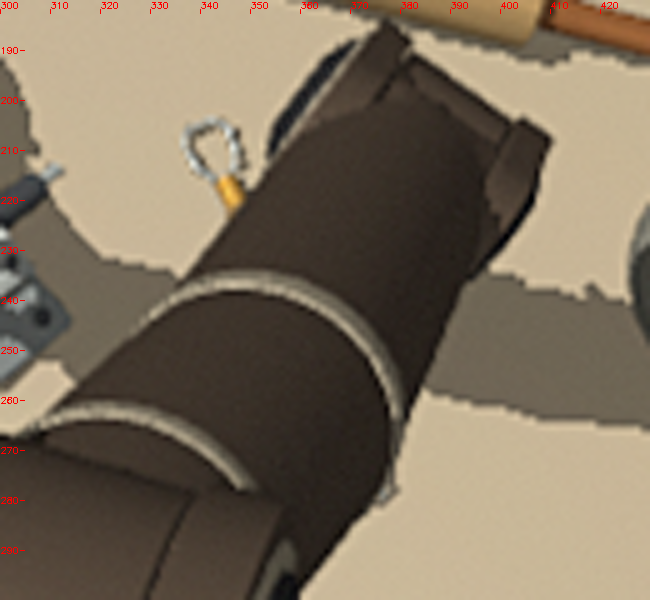

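>>> step_arm(rows=[{"gripper": 100,"dp": [-0.0075,0,-0.011],"twist": 0.012},{"gripper": 100,"dp": [0,0,0],"twist": 0},{"gripper": 100,"dp": [0,0,0],"twist": 0}])

```text
time_s: 4.15
eef_pos: [491.7, -282.1, 193.8]
tcp_rot: [-89.9, -0.1, 15.0]
contact_force: [-0.5, -0.1, -0.9]
finger_gap: 85.2
```

>>> step_arm(rows=[{"gripper": 100,"dp": [-0.001,0.01,0.001],"twist": 0},{"gripper": 100,"dp": [0,0.008,0],"twist": 0},{"gripper": 100,"dp": [0,0,0],"twist": 0}])

```text
time_s: 4.53
eef_pos: [490.5, -281.1, 175.0]
tcp_rot: [-89.9, -0.1, 15.0]
contact_force: [0.7, 0.9, -0.1]
finger_gap: 85.6
```

>>> step_arm(rows=[{"gripper": 15,"dp": [0,-0.001,0],"twist": 0},{"gripper": 5,"dp": [0,0,0],"twist": 0},{"gripper": 0,"dp": [0,0,0],"twist": 0},{"gripper": 0,"dp": [0,0,0],"twist": 0},{"gripper": 0,"dp": [0,0,0],"twist": 0},{"gripper": 0,"dp": [0,0,0],"twist": 0}], newtons=40)

```text
time_s: 5.28
eef_pos: [490.7, -281.1, 176.4]
tcp_rot: [-89.9, -0.1, 15.0]
contact_force: [-0.3, 0.9, -0.2]
finger_gap: 16.9
```

>>> step_arm(rows=[{"gripper": 0,"dp": [0,-0.02,0],"twist": 0},{"gripper": 0,"dp": [0,-0.04,0],"twist": 0},{"gripper": 0,"dp": [0,-0.05,0],"twist": 0},{"gripper": 0,"dp": [0,-0.05,0],"twist": 0},{"gripper": 0,"dp": [0,-0.05,0],"twist": 0},{"gripper": 0,"dp": [0,-0.05,0],"twist": 0},{"gripper": 0,"dp": [0,-0.03,0],"twist": 0},{"gripper": 0,"dp": [0,0,0],"twist": 0}])

```text
time_s: 6.28
eef_pos: [486.9, -282.7, 484.7]
tcp_rot: [-90.1, -0.4, 14.8]
contact_force: [-0.4, 0.6, -1.4]
finger_gap: 17.0
```

Run:
```python
from h import *
s=ctrl.get_state();print(s["eef_pos"],s["tcp_rot"],s["contact_force"],s["finger_gap"],s["q"])
t=ctrl.capture("scene")[:,:,::-1].copy();cv2.imwrite("raw_s2.png",t)
p=s["eef_pos"]-[0,0,167.4];print(proj("scene",p))
u,v=proj("scene",p).astype(int)
cv2.imwrite("pics/c4.png",crop(t,max(0,u-75),max(0,v-70),150,140,4))
```

```text
[ 486.87 -282.72  484.73] [-90.07  -0.36  14.8 ] [-0.44  0.58 -1.36] 17.023052647334072 [ -3.24  15.31  36.08  95.76  -9.65  71.72 139.66]
[220.1  133.37]
```

View pics/c4.png

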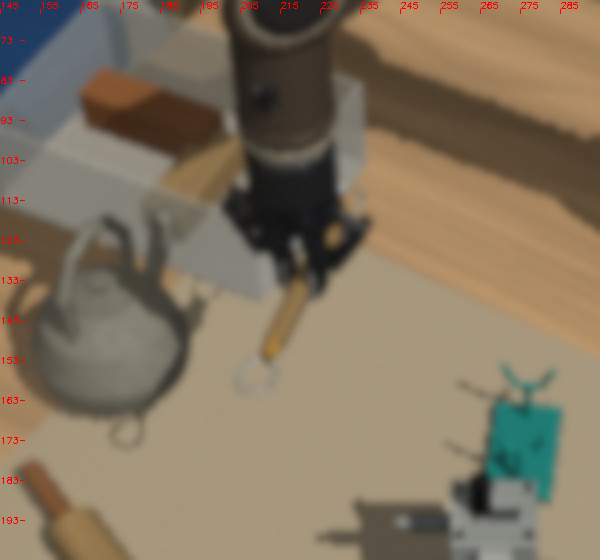

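Run:
```python
from h import *
s=ctrl.get_state();c=s["eef_pos"]+np.array([-1,0,-167.4]);y=np.radians(s["tcp_rot"][2]);d=np.array([np.cos(y),np.sin(y),0])
for k in(126,88,-88,-126):print(k,proj("scene",c+k*d))
y=np.radians(19.5);R=np.array([463,246.5,86.])
for sx in(42,-42):
  for sy in(22,-22):
    p=R+sx*np.array([np.cos(y),np.sin(y),0])+sy*np.array([-np.sin(y),np.cos(y),0]);print("forktip",sx,sy,proj("top",p),proj("scene",p))
```

```text
126 [207.18 159.6 ]
88 [211.27 151.49]
-88 [228.97 116.38]
-126 [232.55 109.29]
forktip 42 22 [165.61 258.49] [353.62 243.4 ]
forktip 42 -22 [179.84 251.66] [341.29 241.01]
forktip -42 22 [177.17 285.25] [356.53 224.03]
forktip -42 -22 [191.57 278.21] [344.51 221.75]
```

>>> step_arm(rows=[{"gripper": 0,"dp": [0.0124,0,0.04],"twist": 0},{"gripper": 0,"dp": [0.0124,0,0.0595],"twist": 0},{"gripper": 0,"dp": [0.0124,0,0.0595],"twist": 0},{"gripper": 0,"dp": [0.0124,0,0.0595],"twist": 0},{"gripper": 0,"dp": [0.0124,0,0.0595],"twist": 0},{"gripper": 0,"dp": [0.0124,0,0.0595],"twist": 0},{"gripper": 0,"dp": [0.0124,0,0.0595],"twist": 0},{"gripper": 0,"dp": [0.0124,0,0.0595],"twist": 0},{"gripper": 0,"dp": [0.0124,0,0.04],"twist": 0},{"gripper": 0,"dp": [0,0,0.0],"twist": -0.08},{"gripper": 0,"dp": [0,0,0],"twist": 0}])

```text
time_s: 7.7
eef_pos: [461.7, 240.7, 470.9]
tcp_rot: [-90.1, 1.0, 19.3]
contact_force: [-0.3, -0.6, -0.8]
finger_gap: 16.8
```

>>> step_arm(rows=[{"gripper": 0,"dp": [0.005,0.03,0.005],"twist": 0},{"gripper": 0,"dp": [0,0.04,0],"twist": 0},{"gripper": 0,"dp": [0,0.04,0],"twist": 0},{"gripper": 0,"dp": [0,0.04,0],"twist": 0},{"gripper": 0,"dp": [0,0.025,0],"twist": 0},{"gripper": 0,"dp": [0,0,0],"twist": 0},{"gripper": 0,"dp": [0,0,0],"twist": 0}])

```text
time_s: 8.57
eef_pos: [461.6, 240.2, 289.7]
tcp_rot: [-90.3, 1.2, 18.1]
contact_force: [0.4, 0.5, 0.0]
finger_gap: 17.0
```

>>> step_arm(rows=[{"gripper": 0,"dp": [0.0066,0,0.0064],"twist": -0.024},{"gripper": 0,"dp": [0,0.01,0],"twist": 0},{"gripper": 0,"dp": [0,0,0],"twist": 0},{"gripper": 0,"dp": [0,0,0],"twist": 0}])

```text
time_s: 9.07
eef_pos: [466.8, 249.3, 281.5]
tcp_rot: [-90.1, 0.9, 19.5]
contact_force: [-0.4, -0.2, -1.3]
finger_gap: 17.1
```

Run:
```python
from h import *
s=ctrl.get_state();print(s["eef_pos"],s["tcp_rot"],s["contact_force"],s["finger_gap"],s["q"])
t=ctrl.capture("scene")[:,:,::-1].copy();T=ctrl.capture("top")[:,:,::-1].copy()
cv2.imwrite("pics/c5.png",np.hstack([crop(t,300,170,100,110,4),crop(T,140,210,95,110,4)]))
```

```text
[466.83 249.28 281.53] [-90.15   0.9   19.51] [-0.37 -0.16 -1.29] 17.053696353426037 [-42.56  22.98  11.69 112.3   -6.36  46.23  82.22]
```

View pics/c5.png

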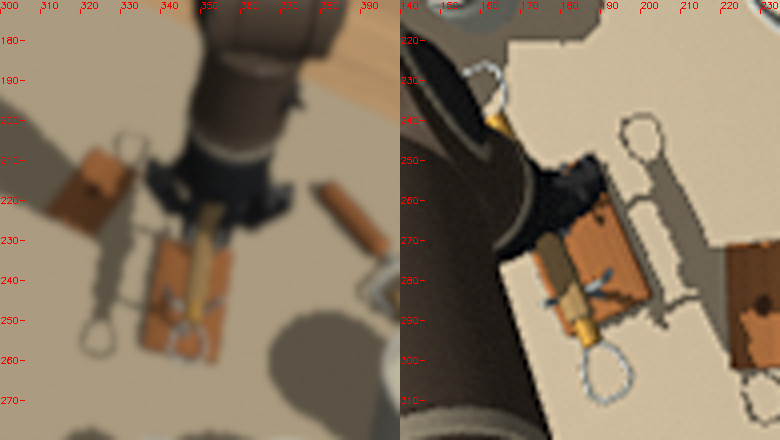

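>>> step_arm(rows=[{"gripper": 0,"dp": [-0.0015,0.012,-0.0012],"twist": 0},{"gripper": 0,"dp": [0,0.012,0],"twist": 0},{"gripper": 0,"dp": [0,0.008,0],"twist": 0},{"gripper": 0,"dp": [0,0.006,0],"twist": 0},{"gripper": 0,"dp": [0,0,0],"twist": 0}])

```text
time_s: 9.8
eef_pos: [464.9, 246.9, 240.7]
tcp_rot: [-90.2, 0.9, 19.5]
contact_force: [-2.4, -0.1, 8.4]
finger_gap: 16.7
```

>>> step_arm(rows=[{"gripper": 30,"dp": [0,0,0],"twist": 0},{"gripper": 60,"dp": [0,0,0],"twist": 0},{"gripper": 100,"dp": [0,0,0],"twist": 0},{"gripper": 100,"dp": [0,0,0],"twist": 0},{"gripper": 100,"dp": [0,0,0],"twist": 0},{"gripper": 100,"dp": [0,-0.02,0],"twist": 0},{"gripper": 100,"dp": [0,-0.03,0],"twist": 0},{"gripper": 100,"dp": [0,-0.05,0],"twist": 0},{"gripper": 100,"dp": [0,-0.05,0],"twist": 0},{"gripper": 100,"dp": [0,-0.05,0],"twist": 0},{"gripper": 100,"dp": [0,-0.03,0],"twist": 0},{"gripper": 100,"dp": [0,0,0],"twist": 0}])

```text
time_s: 11.3
eef_pos: [468.1, 248.6, 477.3]
tcp_rot: [-90.2, 1.0, 19.5]
contact_force: [0.2, 0.3, -0.6]
finger_gap: 85.3
```

>>> step_arm(rows=[{"gripper": 100,"dp": [-0.0103,0,-0.054],"twist": 0},{"gripper": 100,"dp": [-0.0103,0,-0.054],"twist": 0},{"gripper": 100,"dp": [-0.0103,0,-0.054],"twist": 0},{"gripper": 100,"dp": [-0.0103,0,-0.054],"twist": 0},{"gripper": 100,"dp": [-0.0103,0,-0.054],"twist": 0},{"gripper": 100,"dp": [-0.0103,0,-0.054],"twist": 0},{"gripper": 100,"dp": [0,0,0],"twist": -0.1},{"gripper": 100,"dp": [0,0,0],"twist": -0.1},{"gripper": 100,"dp": [0,0,0],"twist": 0}])

```text
time_s: 12.42
eef_pos: [517.2, -87.4, 469.7]
tcp_rot: [-89.7, 1.7, 31.3]
contact_force: [1.0, -0.3, -0.2]
finger_gap: 85.7
```

Run:
```python
from h import *
s=ctrl.get_state();print(s["eef_pos"],s["tcp_rot"],s["contact_force"],s["finger_gap"],s["q"])
t=ctrl.capture("scene")[:,:,::-1].copy();T=ctrl.capture("top")[:,:,::-1].copy()
R=rect(T,"top",370,550,170,320,73);h=cv2.cvtColor(R,cv2.COLOR_BGR2HSV)
cv2.imwrite("pics/c6.png",np.hstack([crop(t,230,130,150,140,3),np.vstack([R,np.zeros((120,360,3),np.uint8)])]))
```

```text
[517.21 -87.36 469.65] [-89.75   1.67  31.28] [ 0.99 -0.28 -0.17] 85.71635452523073 [-18.1   11.27  26.32 100.97  -4.37  70.41 130.63]
```

View pics/c6.png

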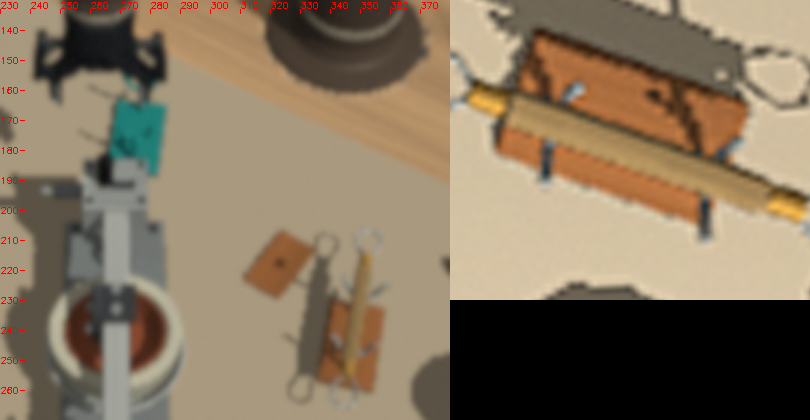

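Tool is resting in both forks: measured centre (464, 246) and about 18.7°, against a target of (463, 246.5) and 19.5°. Now I lower onto the latch grip.

>>> step_arm(rows=[{"gripper": 100,"dp": [0.012,0,0.0065],"twist": 0.004},{"gripper": 100,"dp": [0,0.03,0],"twist": 0},{"gripper": 100,"dp": [0,0.02,0],"twist": 0},{"gripper": 100,"dp": [0,0,0],"twist": 0},{"gripper": 100,"dp": [0,0,0],"twist": 0}])

```text
time_s: 13.15
eef_pos: [525.2, -70.0, 418.7]
tcp_rot: [-89.7, 1.5, 31.0]
contact_force: [0.1, -0.0, -0.4]
finger_gap: 85.4
```

>>> step_arm(rows=[{"gripper": 100,"dp": [-0.0046,0,-0.0042],"twist": 0},{"gripper": 100,"dp": [0,0.02,0],"twist": 0},{"gripper": 100,"dp": [0,0,0],"twist": 0}])

```text
time_s: 13.52
eef_pos: [523.5, -76.9, 401.0]
tcp_rot: [-89.9, 1.3, 31.0]
contact_force: [0.4, 0.8, -0.2]
finger_gap: 85.7
```

>>> step_arm(rows=[{"gripper": 100,"dp": [-0.0007,0.02,0.0015],"twist": 0},{"gripper": 100,"dp": [0,0.015,0],"twist": 0},{"gripper": 100,"dp": [0,0.007,0],"twist": 0},{"gripper": 100,"dp": [0,0,0],"twist": 0}])

```text
time_s: 14.02
eef_pos: [522.4, -77.5, 361.2]
tcp_rot: [-90.0, 1.1, 30.9]
contact_force: [0.4, 0.2, 1.1]
finger_gap: 85.6
```

Run:
```python
from h import *
s=ctrl.get_state();print(s["eef_pos"],s["tcp_rot"],s["contact_force"],s["finger_gap"],s["q"])
t=ctrl.capture("scene")[:,:,::-1].copy();T=ctrl.capture("top")[:,:,::-1].copy()
cv2.imwrite("pics/c7.png",np.hstack([crop(t,225,140,80,90,5),crop(T,255,185,75,90,5)]))
```

```text
[522.42 -77.55 361.24] [-90.02   1.09  30.88] [0.44 0.2  1.14] 85.5796259289581 [-17.08  17.6   24.87 108.84  -7.98  56.22 132.2 ]
```

View pics/c7.png

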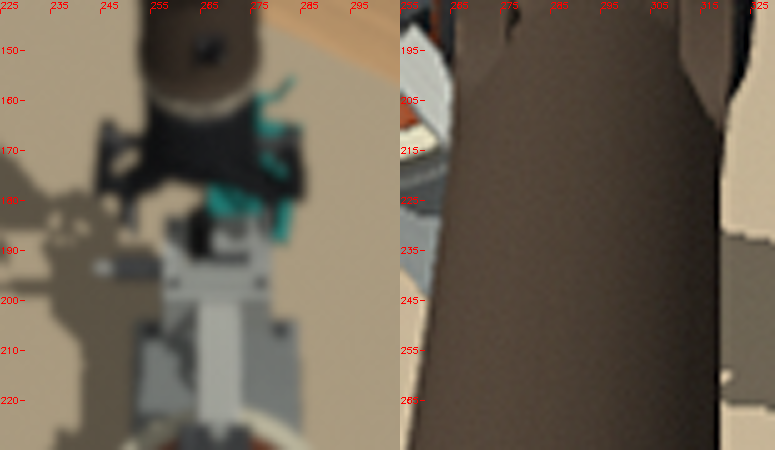

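>>> step_arm(rows=[{"gripper": 40,"dp": [0,0.002,0],"twist": 0},{"gripper": 15,"dp": [0,0,0],"twist": 0},{"gripper": 5,"dp": [0,0,0],"twist": 0},{"gripper": 0,"dp": [0,0,0],"twist": 0},{"gripper": 0,"dp": [0,0,0],"twist": 0},{"gripper": 0,"dp": [0,0,0],"twist": 0}], newtons=60)

```text
time_s: 14.88
eef_pos: [522.5, -76.8, 361.0]
tcp_rot: [-90.0, 1.0, 30.9]
contact_force: [0.5, -0.3, 0.2]
finger_gap: 18.9
```

>>> step_arm(rows=[{"gripper": 0,"dp": [0,0,0.006],"twist": 0},{"gripper": 0,"dp": [0,0,0.006],"twist": 0},{"gripper": 0,"dp": [0,0,0.006],"twist": 0},{"gripper": 0,"dp": [0,0,0.004],"twist": 0},{"gripper": 0,"dp": [0,0,0],"twist": 0}])

```text
time_s: 15.5
eef_pos: [512.4, -61.7, 361.3]
tcp_rot: [-90.7, 0.8, 30.7]
contact_force: [5.7, -5.9, -4.2]
finger_gap: 18.7
```

>>> step_arm(rows=[{"gripper": 0,"dp": [0,0,0.004],"twist": 0},{"gripper": 0,"dp": [0,0,0.001],"twist": 0},{"gripper": 0,"dp": [0,0,0.001],"twist": 0}])

```text
time_s: 15.88
eef_pos: [510.5, -59.4, 361.8]
tcp_rot: [-91.2, 0.7, 30.5]
contact_force: [4.8, -6.1, -2.9]
finger_gap: 18.5
```

>>> step_arm(rows=[{"gripper": 0,"dp": [0,0,0.004],"twist": -0.007},{"gripper": 0,"dp": [0.002,-0.014,0.001],"twist": 0},{"gripper": 0,"dp": [0.0025,-0.014,0.0005],"twist": 0},{"gripper": 0,"dp": [0.003,-0.014,0.0005],"twist": 0}])

```text
time_s: 16.38
eef_pos: [515.7, -52.2, 404.1]
tcp_rot: [-91.8, 0.5, 30.7]
contact_force: [8.8, -3.6, -5.8]
finger_gap: 19.1
```

>>> step_arm(rows=[{"gripper": 0,"dp": [0.004,-0.014,0.0003],"twist": 0},{"gripper": 0,"dp": [0.0043,-0.014,0.0003],"twist": 0},{"gripper": 0,"dp": [0.0048,-0.0137,0.0003],"twist": 0},{"gripper": 0,"dp": [0.0054,-0.0135,0.0003],"twist": 0},{"gripper": 0,"dp": [0.006,-0.0133,0.0003],"twist": 0}])

```text
time_s: 17.0
eef_pos: [537.8, -38.6, 473.3]
tcp_rot: [-92.5, 0.3, 30.5]
contact_force: [9.6, -3.9, -7.0]
finger_gap: 19.0
```

>>> step_arm(rows=[{"gripper": 0,"dp": [0.0065,-0.013,0],"twist": 0},{"gripper": 0,"dp": [0.007,-0.013,0],"twist": 0},{"gripper": 0,"dp": [0.002,-0.003,0],"twist": 0},{"gripper": 0,"dp": [0,0,0],"twist": 0}])

```text
time_s: 17.5
eef_pos: [552.2, -31.6, 501.2]
tcp_rot: [-92.9, 0.3, 30.2]
contact_force: [6.3, -5.2, -5.2]
finger_gap: 18.9
```

Run:
```python
from h import *
for i in range(3):
    t=ctrl.capture("scene")[:,:,::-1].copy();s=ctrl.get_state();print(s["time_s"],s["eef_pos"],s["tcp_rot"],s["contact_force"],s["finger_gap"],np.abs(s["joint_vel"]).max())
cv2.imwrite("pics/c8.png",crop(t,200,90,190,190,3))
```

```text
17.55 [552.14 -31.63 501.02] [-92.89   0.35  30.2 ] [ 5.78 -4.13 -6.45] 18.909553444349505 0.27848843851049265
17.6 [552.09 -31.56 500.92] [-92.87   0.35  30.2 ] [ 4.79 -4.83 -6.5 ] 18.793427932813593 0.18036038653376152
17.65 [552.08 -31.55 500.93] [-92.87   0.35  30.2 ] [ 6.4  -4.14 -5.55] 18.96063654569855 0.16593666287053668
```

View pics/c8.png

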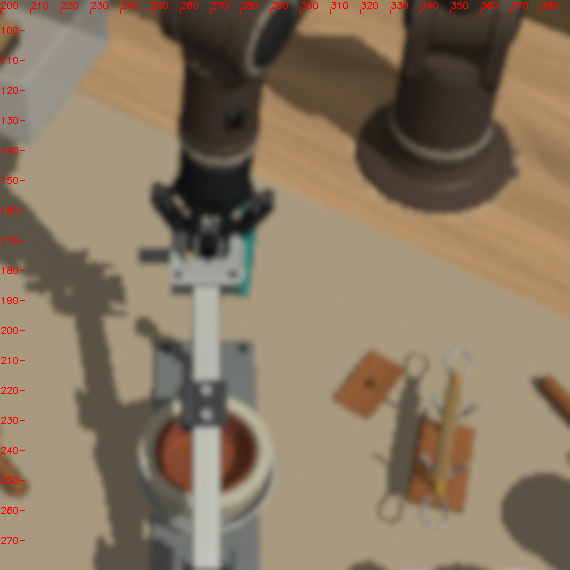

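Run:
```python
from h import *
a=np.radians(31);ex=np.array([np.cos(a),np.sin(a),0]);z=np.array([0,0,1.])
H=np.array([511.8,-67.7,155])+360*ex
for P in([517.9,-28.6,172],[551.4,-82.8,172]):
  r=np.array(P)-H;h=-r@ex;v=r[2];lat=r-(r@ex)*ex-v*z
  for th in(0,.3,.35,.4,.45):
    print(th,proj("scene",H+lat-ex*(h*np.cos(th)-v*np.sin(th))+z*(h*np.sin(th)+v*np.cos(th))))
s=ctrl.get_state();print(s["time_s"],s["eef_pos"],s["joint_vel"])
```

```text
0 [276.29 195.4 ]
0.3 [276.78 182.92]
0.35 [276.85 181.52]
0.4 [276.92 180.33]
0.45 [276.98 179.37]
0 [258.39 195.19]
0.3 [257.92 182.73]
0.35 [257.81 181.33]
0.4 [257.69 180.15]
0.45 [257.56 179.18]
17.65 [552.08 -31.55 500.93] [ 0.03  0.03 -0.17  0.09  0.06 -0.03  0.01]
```

```bash
python3 -c "
from h import *
print(ctrl.hand_in());s=ctrl.get_state();print(s['time_s'],s['eef_pos'],s['contact_force'],s['finger_gap'])"
```

```text
the job is handed in; nothing more can be done
None
the job is handed in; nothing more can be done
```

The job is handed in at about 17.7 s. The loop tool is on its rest and let go, and the gripper is holding the jigger arm up steady; the hand-in gives no verdict.

- **Loop tool:** after release the pictures showed it lying in both forks. Its centre was about 1 mm from the rest's middle and its angle within about 1° of the rest.
- **Latch:** I pulled it about 20 mm aside, judged from the gripper's travel, against a spring force of about 8 N. The arm came off the ball without catching.
- **Arm height:** the gripper rose 140 mm, which puts the arm at about 0.40 rad. The bolt positions in the last picture gave about 0.37–0.39 rad, but that view is blurred. Both are above the 0.34 rad needed, though the lower reading would put the nose only just above 13 cm.
- **Hold:** the gripper was still closed on the latch grip at 18.9 mm, with joint speeds under 0.3°/s. The fingers had tilted about 3° under the latch load, but the tilt was no longer growing.
- **Bystanders:** I did not measure them at the end. The arm and gripper stayed well clear of them throughout, and I saw none disturbed in the crops I viewed.

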